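# Seat the filter drawer and hold a sample plate in the light meter

### The job

Get a reading of the long opal plate on the bench light meter: first push the meter's filter drawer fully home until its catch snaps in. Then take the long plate out of the sample stand, pass it upright down through the slot in the top of the meter until it completely covers the round light ports in the bay below, and finish still holding it there by its upper end, steady and clear of the meter's base plate. Leave the two short plates, the marble block and the copper cup where they are.

Things in the scene. Friction and masses are not known exactly. Their poses are not given: they have to be found in the camera images.
- filter_drawer (a joint): filter drawer in the meter's lamp house, m: 0 = fully home at its stop, grows as it comes out towards the robot, at most 0.060; starts 0.035 to 0.055. It slides with about 1 N; a spring ball catch resists with 3 to 4 N between 11 and 5 mm from home, then under about 3 mm pulls the drawer home by itself and holds it with about 3 N
- drawer_pull (a point): front middle of the drawer's pull, a level steel bar 7 mm thick, 48 mm long (along the point's y), its axis 15 mm in front of the drawer's face plate (76 wide, 46 mm high) and 77.5 mm above the desk, 37.5 mm below the meter's flat top. Moves with the drawer; drawer home, it lies 83.5 mm to -x and 67 mm to +y of slot_mouth (slot_mouth's axes). +x is the way to push it home; z up
- slot_mouth (a point): centre of the mouth of the slot in the aluminium guide plate on the meter, level with the meter's flat top, 115 mm above the desk; x along the slot, away from the robot, y across it to the lamp house, z up. Slot 62 mm (x) by 12 mm (y), straight down through the 10 mm plate, with a 3 mm 45 degree lead-in round its mouth (68 by 18 mm)
- light_port (a point): mid-bay point on the line between the two round light ports, 53 mm straight below slot_mouth, same axes. The bay under the slot is 44 mm wide (y), open at -x and +x; a port, glass 18 mm across (black rim 28 mm), faces it from each side wall at y +-22 mm; the base plate's top is 42 mm below this point
- meter: grey bench light meter, fixed; origin on the desk straight below slot_mouth, same axes. 120 mm deep (x), 228 mm wide (y), 115 mm high, flat top. Lamp house at +y with the filter drawer in its front (-x), drawer pull at y = +67 mm; detector house at -y; sample bay between them, bridged by the slotted guide plate
- long_plate_mid (a point): centre of the long opal white acrylic plate, 60 mm wide (x), 10 mm thick (y), 160 mm long (z, up), loose, about 115 g. Stands upright in one of the stand's three slots (which one varies), its top 170 mm above the desk, 60 mm above the short plates' tops. Half a turn about z makes no difference. Grip across its thickness in its upper 50 mm
- long_plate: the same long plate; origin at the centre of its lower end
- stand: wooden sample stand, fixed: a block 100 mm (x) by 180 mm (y), 45 mm high, origin under its centre on the desk; three slots 63 mm (x) by 13 mm (y), 35 mm deep, centred at y = -60, 0 and +60 mm; plates stand in them with their lower ends 10 mm above the desk
- short_plate_a: short opal plate, 60 by 10 mm, 100 mm long, standing loose in another slot of the stand; origin at the centre of its lower end; stays there
- short_plate_b: the other short opal plate, same size, in the remaining slot; origin at the centre of its lower end; stays there
- marble_block: loose marble block, 60 by 110 mm, 55 mm high, on the desk; origin under its centre; stays there
- copper_cup: loose copper cup, 66 mm across, 65 mm high, on the desk; origin under its centre; stays there
There are look-alikes about, which are no part of the job. What is shaped like the long_plate but brown or turquoise is not meant.

How it is judged:
By the outcome, as a careful person would: the job done as asked, in the order asked, and still so for the second after the job is handed in, while the arm keeps its last pose, push and grip.
It also fails if it takes over 67 s, if anything falls off the work surface, if the arm or the gripper's body presses on something with over 40 N, if the wrist force passes 120 N, or if a joint passes its speed limit or range.

### The arm

A 6-joint arm with a two-finger parallel gripper is mounted at the origin on the work surface. World frame = base frame: x ahead of the robot, y to its left, z up, the work surface at z = 0. Lengths are in m, angles in rad, forces in N, time in s.
With the tool pointing down it reaches from about 0.3 to 0.825 m from the base axis. Payload 5.4 kg.
Tool frame: the origin (TCP) lies at the very end of the fingers, on their centre line; the grasp point (between the pads) lies 19 mm behind it; z points along the fingers, y is the line along which they close (so a half turn about z gives the same grasp; the last joint's range is limited). The gripper opens to 92 mm and grips with 3 to 60 N. Pads are 20 mm wide; open, the fingers measure 128 mm over their backs; the gripper's body (75 mm by 189 mm) begins 69 mm behind the grasp point.
Start: joints at [0.991, 0.158, 1.597, -0, 1.386, -0.21], TCP at [0.208, 0.536, 0.215] pointing down, gripper open.
Joint ranges: [-2.91, 2.91], [-0.94, 2.29], [0.18, 2.7], [-1.29, 4.43], [0.17, 2.64], [-3, 3]. Speed limits (rad/s): [2.57, 2.57, 3.14, 3.14, 3.14, 3.14].

### API

Orientations are given as a rotation vector (axis times angle).
In Python, from workcell import bot gives the robot as it stands. Calls block until the motion is done:
- bot.goto(position, orientation): joint-space move of the TCP to a pose.
- bot.line_to(position, rot=None, max_speed=0.15): straight line of the TCP; rot=None keeps the orientation; max_speed is the mean speed in m/s.
- bot.set_joints(angles): joint-space move.
- bot.set_gripper(opening, newtons=None): opening from 0.0 (shut) to 1.0 (fully open); newtons is the grip in N (None keeps the last); returns when the fingers have stopped.
- bot.hold(seconds).
- bot.inverse_kinematics(position, orientation): joint angles nearest the present ones, or None.
- bot.read_camera(name): name is "scene" or "top" or "wrist"; returns a dict with "pixels" (400x640x3 uint8, blue, green, red), "fx", "fy", "cx", "cy" (pixels), "k1" (the pictures are not rectified: a ray, as slopes to the right and down, at radius r is drawn at 1 + k1 r^2 times it, then the intrinsics apply), "R" (3x3) and "t" (3): a world point X has camera coordinates R X + t. Camera axes: x right, y down, z forward; pixel columns grow to the right and rows downward; lengths in m; the calibration is good to about 2 mm. A picture is of the moment at which its call begins. There is no depth.
A pose or a line that the arm cannot do raises bot.MotionError and nothing moves.
- bot.job_done(): hands the job in; it is judged then, once.
Readings, each from a call of its own:
- bot.current_clock(): time.
- bot.current_joints(): joint angles.
- bot.current_joint_vel(): joint speeds.
- bot.current_effort(): joint torques, N m.
- bot.current_ee_pos(): TCP position.
- bot.current_tool_rot(): TCP orientation.
- bot.current_contact_force(): force on the tool from outside, world axes, zero at the start.
- bot.current_ft_torque(): the same for the moment, N m.
- bot.current_opening(): opening from 0.0 (shut) to 1.0 (fully open).
- bot.current_grip_force(): force on a finger pad.
Only numpy, scipy, OpenCV 4.12 (cv2) and the standard library are available. Lean on these libraries where they do the work, as an engineer would, in place of code of your own. Each camera call takes 0.05 s, during which the arm holds its last target. There are 200 camera calls.

## Working session

There is one attempt and no reset: what is moved stays moved. The work goes in short steps, each a Python script; the robot and the scene stay as the last script left them, time stands still between calls to the robot, and variables do not carry over. Pictures are saved under pics/ and viewed, at most 10 in all, crops included, and the job is handed in when it is done.

```bash
ls; mkdir -p pics
python3 - <<'E'
from workcell import bot
import cv2,numpy as np,pickle
for n in("scene","top","wrist"):
    c=bot.read_camera(n); pickle.dump(c,open(f"{n}0.pkl","wb")); cv2.imwrite(f"pics/{n}0.png",c["pixels"])
    print(n,c["fx"],c["cx"],c["cy"],c["k1"],(-c["R"].T@c["t"]).round(3),c["R"][2].round(2))
a=[cv2.imread(f"pics/{n}0.png") for n in("scene","top")]
print(bot.current_clock(),bot.current_tool_rot())
E
```

```text
pics
scene 476.19320500172705 323.32075441035414 204.5091794835674 -0.02663761572500893 [1.012 0.399 1.013] [-0.42 -0.28 -0.87]
top 427.31199380635235 318.4389044370649 205.08930320127533 0.0002318990132524082 [0.358 0.119 1.058] [ 0.21 -0.   -0.98]
wrist 355.12538539292694 319.5272353589873 194.9488882150772 -0.07338382096713338 [0.133 0.564 0.384] [ 0.26 -0.1  -0.96]
0.15 [-5.77533696e-01 -3.08750304e+00  2.10907132e-03]
```

View pics/scene0.png

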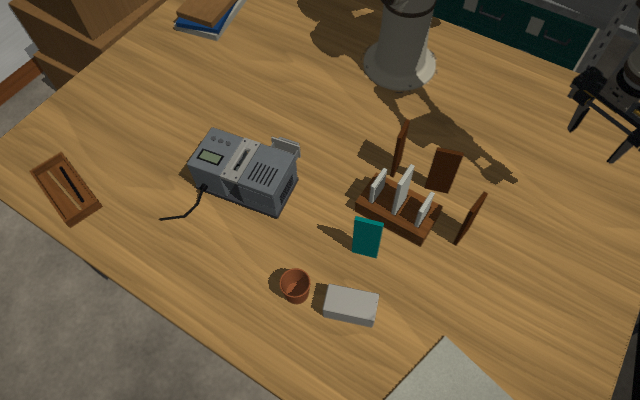

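View pics/top0.png

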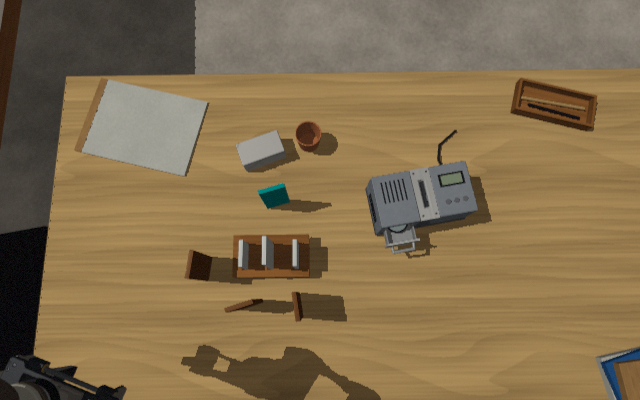

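Scene view: the meter is at about (243,172), with its drawer at (285,148). Candidates for the plate are the white ones at (378,185), (403,190) and (425,208) in the stand, the brown ones at (400,147), (443,170) and (470,218), and the turquoise one at (367,237). The white middle one at (403,190), top view (267,252), stands tallest and fits. I'll confirm it in a crop and measure there.

```bash
cat > h.py <<'E'
import numpy as np,cv2,pickle
def ray(c,px):
    K=np.array([[c["fx"],0,c["cx"]],[0,c["fy"],c["cy"]],[0,0,1]])
    s=cv2.undistortPoints(np.array([[px]],float),K,np.array([c["k1"],0,0,0.]))[0,0]
    return -c["R"].T@c["t"], c["R"].T@np.array([s[0],s[1],1])
def on_z(c,px,z):
    o,d=ray(c,px); return o+d*(z-o[2])/d[2]
def proj(c,X):
    K=np.array([[c["fx"],0,c["cx"]],[0,c["fy"],c["cy"]],[0,0,1]])
    return cv2.projectPoints(np.atleast_2d(X).astype(float),cv2.Rodrigues(c["R"])[0],c["t"].astype(float),K,np.array([c["k1"],0,0,0.]))[0][:,0]
E
python3 - <<'E'
from h import *
t=pickle.load(open("top0.pkl","rb"));s=pickle.load(open("scene0.pkl","rb"))
f=lambda im,x,y,w,h,k:cv2.resize(im[y:y+h,x:x+w],None,fx=k,fy=k,interpolation=cv2.INTER_CUBIC)
A=f(t["pixels"],220,220,110,75,3.5);B=f(t["pixels"],355,155,130,110,3.5)
C=f(s["pixels"],345,150,110,100,3.2);D=f(s["pixels"],180,120,130,100,3.2)
o=np.zeros((600,800,3),np.uint8)
for im,x,y in((A,0,0),(C,0,270),(B,330+60,0),(D,380,270+118)):
    im=im[:600-y,:800-x];o[y:y+im.shape[0],x:x+im.shape[1]]=im
o[270:590,0:352]=C[:320,:352]
cv2.imwrite("pics/crop1.png",o)
E
```

```text
(no output)
```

View pics/crop1.png

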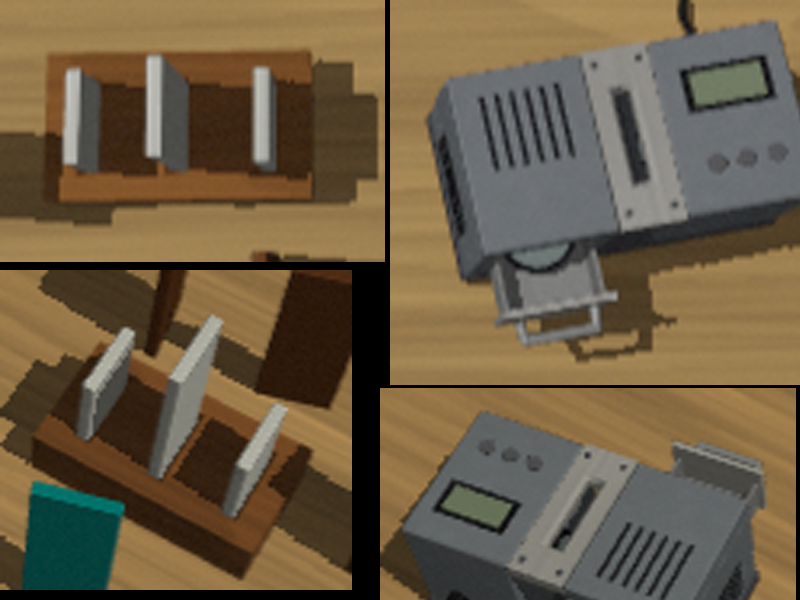

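Crop: the plate in the middle slot (top view about (264,250)) is clearly the tallest of the three white plates, so it is the long one. The guide plate's screws are at about (413,173), (427,169), (423,215) and (437,212), giving a slot centre near (425,192.5).

Run:
```python
from h import *
t=pickle.load(open("top0.pkl","rb"));s=pickle.load(open("scene0.pkl","rb"))
im=t["pixels"]; hsv=cv2.cvtColor(im,cv2.COLOR_BGR2HSV)
def rects(x,y,w,h,lo,z,amin):
    m=((hsv[...,2]>lo)&(hsv[...,1]<45)).astype(np.uint8); n=np.zeros_like(m); n[y:y+h,x:x+w]=m[y:y+h,x:x+w]
    for c in cv2.findContours(n,0,2)[0]:
        if cv2.contourArea(c)<amin: continue
        b=cv2.boxPoints(cv2.minAreaRect(c)); P=np.array([on_z(t,p,z)[:2] for p in b])
        e=P-np.roll(P,1,0);l=np.hypot(*e.T);d=e[l.argmax()];d*=np.sign(d[0])
        print(b.mean(0),P.mean(0).round(4),np.sort(l)[[0,2]].round(4),"ang",np.degrees(np.arctan2(d[1],d[0])).round(1))
print("plates z.17");rects(225,225,90,60,175,.17,20)
print("plates z.11");rects(225,225,90,60,175,.11,20)
scr=[((x-390)/3.5+355,y/3.5+155) for x,y in((593,63),(641,50),(629,212),(677,200))]
P=np.array([on_z(t,p,.115)[:2] for p in scr]);print("screws",P.round(4),P.mean(0))
d=P[0]-P[2]+P[1]-P[3];print(np.degrees(np.arctan2(d[1],d[0])))
scr=[((x-380)/3.2+180,(y-388)/3.2+120) for x,y in((587,454),(627,466),(512,571),(552,583))]
P=np.array([on_z(s,p,.115)[:2] for p in scr]);print("screws scene",P.round(4),P.mean(0))
# plate in scene: top-face corners
pl=[(x/3.2+345,(y-270)/3.2+150) for x,y in((211,318),(222,322),(166,376),(180,382))]
P=np.array([on_z(s,p,.17)[:2] for p in pl]);print("plate scene",P.round(4),P.mean(0))
for n,p,z in(("marble",(262,149),.055),("cup",(308,136),.065),("turq",(272,190),.1),("br1",(243,305),.15),("br2",(295,305),.15),("br3",(190,265),.15)):print(n,on_z(t,p,z).round(3))
p=[((x-390)/3.5+355,y/3.5+155) for x,y in((523,340),(601,327))];print("pull",[on_z(t,q,.0775).round(4) for q in p])
```

```text
plates z.17
[240. 253.] [0.447 0.283] [0.0041 0.0498] ang 1.4
[294. 252.] [0.4474 0.1709] [0.0041 0.0498] ang -0.1
[263.5 250. ] [0.4525 0.2343] [0.0062 0.0541] ang 0.7
plates z.11
[240. 253.] [0.4529 0.2941] [0.0044 0.0531] ang 1.4
[294. 252.] [0.4534 0.1744] [0.0044 0.0531] ang -0.1
[263.5 250. ] [0.4588 0.2421] [0.0066 0.0577] ang 0.7
screws [[ 0.6295 -0.099 ]
 [ 0.6378 -0.1309]
 [ 0.53   -0.116 ]
 [ 0.5374 -0.1473]] [ 0.58367634 -0.12330763]
9.503205495291455
screws scene [[ 0.5331 -0.145 ]
 [ 0.5263 -0.1131]
 [ 0.6443 -0.1268]
 [ 0.6371 -0.0964]] [ 0.58520164 -0.12033259]
plate scene [[0.4249 0.2317]
 [0.4239 0.2395]
 [0.4817 0.2281]
 [0.4809 0.2381]] [0.4528514  0.23435068]
marble [0.714 0.256 0.055]
cup [0.742 0.142 0.065]
turq [0.598 0.225 0.1  ]
br1 [0.341 0.278 0.15 ]
br2 [0.34 0.17 0.15]
br3 [0.425 0.392 0.15 ]
pull [array([ 0.4528, -0.0505,  0.0775]), array([ 0.4605, -0.102 ,  0.0775])]
```

```bash
cat >> h.py <<'E'
from scipy.spatial.transform import Rotation as Ro
def down(yaw,flip=0):  # tool y along local +y, tool x along -x (flip: opposite), z down
    c,s=np.cos(yaw),np.sin(yaw); k=-1 if flip else 1
    return Ro.from_matrix(np.array([[-c*k,-s*k,0],[-s*k,c*k,0],[0,0,-1]]).T.copy()).as_rotvec() if 0 else Ro.from_matrix(np.column_stack([[-c*k,-s*k,0],[-s*k,c*k,0],[0,0,-1]])).as_rotvec()
def loc(o,yaw,v):
    c,s=np.cos(yaw),np.sin(yaw); return np.array([o[0]+c*v[0]-s*v[1],o[1]+s*v[0]+c*v[1]])
E
sed -i 's/return Ro.*if 0 else /return /' h.py
python3 - <<'E'
from h import *
from workcell import bot
y=np.radians(10)
p=loc((.584,-.122),y,(-.06,.02))
bot.goto([p[0],p[1],.34],down(y)); bot.set_gripper(0.0,20)
c=bot.read_camera("wrist");pickle.dump(c,open("w1.pkl","wb"));cv2.imwrite("pics/w1.png",c["pixels"])
print(bot.current_clock(),bot.current_ee_pos(),bot.current_joints().round(2) if hasattr(bot.current_joints(),'round') else bot.current_joints(), bot.current_contact_force())
o=(.584,-.122)
print(proj(c,[[*loc(o,y,(0,0)),.115]]),proj(c,[[*loc(o,y,(-.0835,.067)),.0775]]))
E
```

```text
4.1417 [ 0.52144867 -0.11273699  0.34003563] [-0.44 -0.    1.52  0.    1.62 -2.18] [ 0.32789027 -0.13877617  0.30921474]
[[302.44816314 215.1916863 ]] [[358.01377107 140.12873281]]
```

View pics/w1.png

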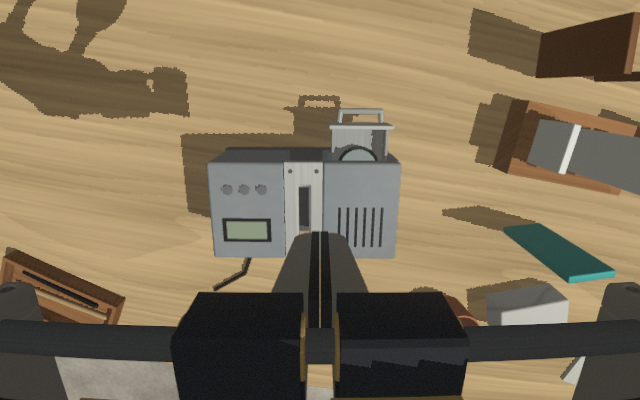

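Wrist view: the meter's top corners are at about (209,163), (400,163), (215,257) and (397,257), the slot is at (304,205), and the pull bar runs along row 110, columns 338–383.

Run:
```python
from h import *
c=pickle.load(open("w1.pkl","rb"));im=c["pixels"]
cs=[(209,163),(400,163),(215,257),(397,257)]
P=np.array([on_z(c,p,.115)[:2] for p in cs]);print(P.round(4))
a=lambda d:np.degrees(np.arctan2(d[1],d[0])).round(2)
print("yaw front",a(P[1]-P[0])-90,"back",a(P[3]-P[2])-90,"sides",a(P[2]-P[0]),a(P[3]-P[1]),"w",np.linalg.norm(P[1]-P[0]),"d",np.linalg.norm(P[2]-P[0]),"ctr",P.mean(0))
g=cv2.cvtColor(im,cv2.COLOR_BGR2GRAY);o=cv2.resize(im[90:265,200:410],None,fx=3.4,fy=3.4,interpolation=cv2.INTER_CUBIC);cv2.imwrite("pics/c2.png",o)
for r in(190,200,210,220):print(r,g[r,288:320])
print(g[175:238,303])
```

```text
[[ 0.5406 -0.237 ]
 [ 0.503  -0.0231]
 [ 0.6569 -0.2196]
 [ 0.6177  0.0011]]
yaw front 9.969999999999999 back 10.079999999999998 sides 8.52 11.91 w 0.2171808554407851 d 0.11764339598978193 ctr [ 0.57952545 -0.11965782]
190 [174 177 175 174 173 172 171 180 184 185 147  64  58  54  58  57  59  55
  59  58  70 116 117 161 177 179 180 178 177 179 175 176]
200 [174 174 175 174 172 171 171 179 182 183 163  67  57  57  58  57  53  55
  55  58  73 115 115 162 175 177 178 176 176 177 173 177]
210 [172 173 175 175 172 171 169 174 181 183 172  67  58  56  58  58  56  57
  55  55  70 113 115 160 174 175 175 175 174 175 171 175]
220 [171 171 175 173 171 171 170 172 179 181 172  83  58  56  57  57  57  56
  57  56  55 113 116 161 174 174 173 173 173 174 171 174]
[178 178 178 179 178 178 177 177 177 170 158 131  83  59  56  57  57  58
  57  59  57  58  57  58  58  57  56  59  55  57  57  54  58  58  57  58
  57  55  57  57  56  56  58  58  57  57  55  55  53  54  79  94  95  95
  93 108 138 156 121  71  71  66  70]
```

View pics/c2.png

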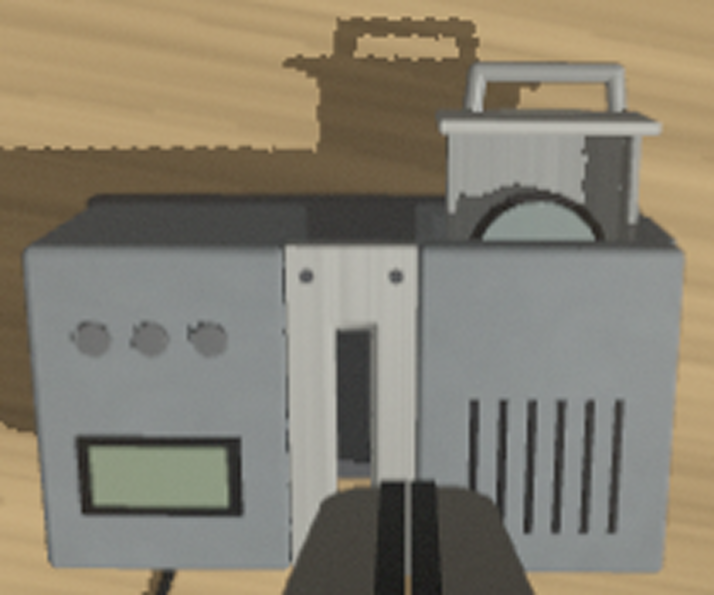

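Run:
```python
from h import *
c=pickle.load(open("w1.pkl","rb"))
a=on_z(c,(302.9,184.0),.115);b=on_z(c,(303.1,230.8),.115);print(a,b,np.linalg.norm(a-b),(a+b)/2,np.degrees(np.arctan2(*(b-a)[1::-1])))
l=on_z(c,(294.6,205),.115);r=on_z(c,(311,205),.115);print("w",np.linalg.norm(l-r),(l+r)/2)
# front edge & pull
f=(on_z(c,(209,163),.115)+on_z(c,(400,163),.115))/2;k=(on_z(c,(215,257),.115)+on_z(c,(397,257),.115))/2
print("meter ctr",(f+k)/2)
y=np.radians(10);o=((a+b)/2)[:2]
e=[on_z(c,(200+x/3.4,90+v/3.4),.0775)[:2] for x,v in((472,72),(625,72))]
m=np.mean(e,0);d=m-o;R=np.array([[np.cos(y),np.sin(y)],[-np.sin(y),np.cos(y)]])
print("pull",e,m,"meter frame",R@d, "drawer",-.0835-(R@d)[0])
```

```text
[ 0.54641682 -0.12757712  0.115     ] [ 0.60339343 -0.11806944  0.115     ] 0.0577644333887156 [ 0.57490512 -0.12282328  0.115     ] 9.473651488619552
w 0.01918707629256788 [ 0.57146249 -0.12361905  0.115     ]
meter ctr [ 0.57952545 -0.11965782  0.115     ]
pull [array([ 0.46027563, -0.10000804]), array([ 0.4507109 , -0.04703492])] [ 0.45549327 -0.07352148] meter frame [-0.10903655  0.06928845] drawer 0.02553655471978128
```

Run:
```python
from h import *
from workcell import bot
y=np.radians(10);o=(.581,-.122);rot=down(y)
L=lambda x,z:[*loc(o,y,(x,.067)),z]
bot.goto(L(-.165,.12),rot);bot.line_to(L(-.165,.06),max_speed=.2)
f0=np.array(bot.current_contact_force())
bot.line_to(L(-.112,.06),max_speed=.08)
u=np.array([np.cos(y),np.sin(y)])
for x in np.arange(-.110,-.082,.002):
    bot.line_to(L(x,.06),max_speed=.05)
    f=np.array(bot.current_contact_force())-f0;q=np.array(bot.current_ee_pos())[:2]-o
    print(round(x,4),round(q@u,4),f.round(1));
    if f[:2]@u<-14:break
c=bot.read_camera("wrist");pickle.dump(c,open("w2.pkl","wb"))
cv2.imwrite("pics/w2.png",cv2.resize(c["pixels"][60:290,150:450],None,fx=2.6,fy=2.6))
print(bot.current_clock())
```

```text
-0.11 -0.1101 [ 0.5 -0.1 -0.5]
-0.108 -0.1079 [1.3 0.2 0.5]
-0.106 -0.1058 [ 0.3 -0.1 -0.3]
-0.104 -0.1039 [1.5 0.5 0.4]
-0.102 -0.1023 [-1.8  0.6  0.8]
-0.1 -0.0997 [-0.  -0.6  0.1]
-0.098 -0.0974 [ 2.1 -0.2  0.2]
-0.096 -0.0957 [ 0.1  1.  -0.1]
-0.094 -0.0938 [1.1 0.2 0.7]
-0.092 -0.0927 [-3.1 -1.1  1.7]
-0.09 -0.0924 [-9.3 -3.3  7.4]
-0.088 -0.0923 [-17.2  -4.8  14.1]
9.4417
```

View pics/w2.png

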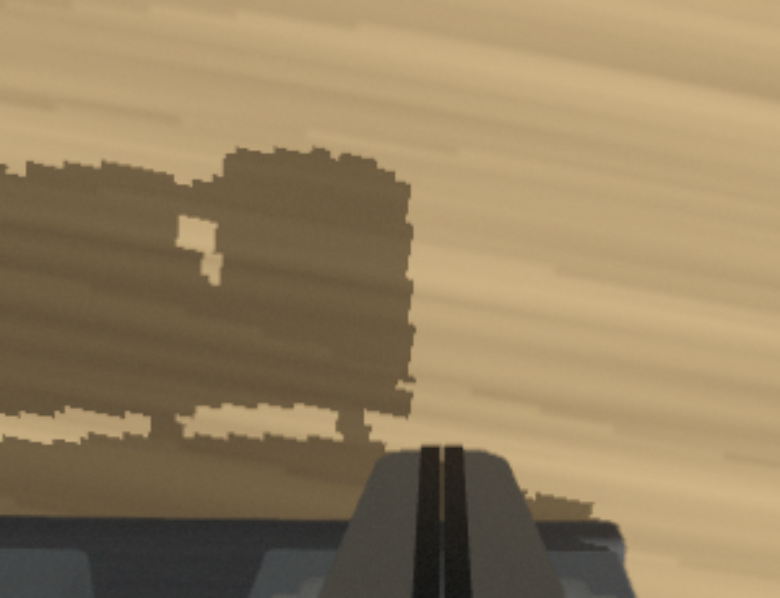

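Force climbs sharply at the expected home position. I'll back off, look at the drawer once more, then look down at the plate.

Run:
```python
from h import *
from workcell import bot
y=np.radians(10);o=(.581,-.122)
L=lambda x,z:[*loc(o,y,(x,.067)),z]
bot.line_to(L(-.125,.06),max_speed=.1);bot.line_to(L(-.15,.24),max_speed=.3)
c=bot.read_camera("wrist");pickle.dump(c,open("w3.pkl","wb"))
bot.set_gripper(.5,30)
bot.goto([.42,.234,.29],down(0))
d=bot.read_camera("wrist");pickle.dump(d,open("w4.pkl","wb"))
print(bot.current_clock(),proj(d,[.4528,.2343,.17]),bot.current_ee_pos())
a=cv2.resize(c["pixels"],(400,250));b=d["pixels"]
A=c["pixels"][80:400,180:500];im=np.hstack([cv2.resize(A,(400,400)),cv2.resize(b[0:320,160:480],(400,400))])
cv2.imwrite("pics/w34.png",im)
```

```text
12.8333 [[320.7798054  225.91916729]] [0.42030335 0.23302834 0.28970347]
```

View pics/w34.png

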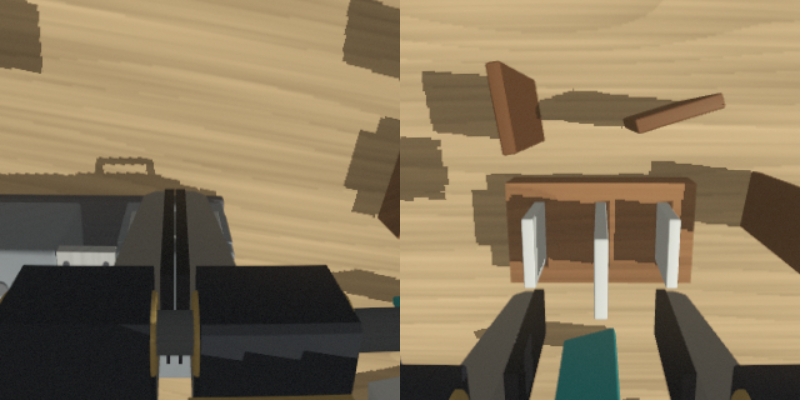

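Run:
```python
from h import *
from workcell import bot
d=pickle.load(open("w4.pkl","rb"));hsv=cv2.cvtColor(d["pixels"],cv2.COLOR_BGR2HSV)
m=((hsv[...,2]>185)&(hsv[...,1]<40)).astype(np.uint8);m[:,:305]=0;m[:,340:]=0;m[:180]=0;m[270:]=0
k=max(cv2.findContours(m,0,2)[0],key=cv2.contourArea);b=cv2.boxPoints(cv2.minAreaRect(k));P=np.array([on_z(d,p,.17)[:2] for p in b])
print(b.round(1),P.round(4),P.mean(0))
c=bot.read_camera("top");pickle.dump(c,open("top1.pkl","wb"))
x,y=.4528,.2343
assert abs(P.mean(0)[1]-y)<.006
y=(y+P.mean(0)[1])/2
bot.line_to([x,y,.20],max_speed=.25);bot.line_to([x,y,.128],max_speed=.12)
bot.set_gripper(0.0,30)
print(bot.current_opening()*92,bot.current_grip_force(),bot.current_contact_force(),bot.current_ee_pos(),bot.current_clock())
```

```text
[[316. 192.]
 [326. 192.]
 [326. 255.]
 [316. 255.]] [[0.422  0.2302]
 [0.422  0.2387]
 [0.4807 0.239 ]
 [0.4807 0.23  ]] [0.45136841 0.23449226]
9.774117146435215 30.000008940696716 [-0.51492046  0.07667948  1.34272465] [0.4528982  0.23440879 0.12813743] 14.8
```

Drawer check in the "top" image plus hover over the slot.

Run:
```python
from h import *
from workcell import bot
q=bot.current_ee_pos()
bot.line_to([q[0],q[1],.28],max_speed=.2)
y=np.radians(10);o=np.array([.581,-.122])
bot.goto([*o,.28],down(y)); bot.line_to([*o,.248],max_speed=.1)
bot.hold(.3)
w=bot.read_camera("wrist");pickle.dump(w,open("w5.pkl","wb"));s=bot.read_camera("scene");pickle.dump(s,open("s5.pkl","wb"))
t=pickle.load(open("top1.pkl","rb"))
print(bot.current_clock(),bot.current_ee_pos(),bot.current_opening()*92,bot.current_contact_force())
f=lambda im,x,y,w,h,k:cv2.resize(im[y:y+h,x:x+w],None,fx=k,fy=k,interpolation=cv2.INTER_CUBIC)
A=f(w["pixels"],240,60,160,200,3);B=f(t["pixels"],355,155,130,110,2.4);C=f(s["pixels"],180,70,120,125,2.4)
im=np.zeros((600,800,3),np.uint8);im[:600,:480]=A;im[:264,484:796]=B;im[270:570,484:772]=C
cv2.imwrite("pics/c5.png",im)
```

```text
17.9833 [ 0.5811781  -0.12211716  0.24840927] 9.981249861015385 [ 0.24367375  0.39263836 -0.90115388]
```

View pics/c5.png

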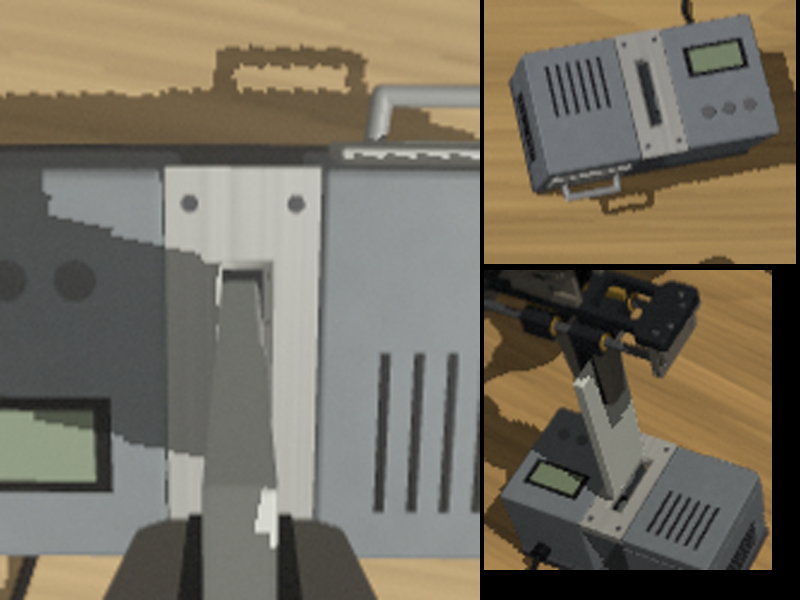

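The drawer is home, its face flush with the front. Plate lower end: front edge at about (313.7–327.3, 152.7). Slot mouth front edge: about (312.3–331, 147.7).

Run:
```python
from h import *
w=pickle.load(open("w5.pkl","rb"));g=cv2.cvtColor(w["pixels"],cv2.COLOR_BGR2GRAY)
for r in range(144,166,2):print(r,g[r,306:338])
y=np.radians(10);R=np.array([[np.cos(y),np.sin(y)],[-np.sin(y),np.cos(y)]]);o=np.array([.581,-.122])
for n,p,z in(("plL",(313.7,152.7),.130),("plR",(327.3,152.7),.130),("moL",(312.3,147.7),.115),("moR",(331,147.7),.115)):print(n,(R@(on_z(w,p,z)[:2]-o)*1e3).round(2))
```

```text
144 [155 180 181 185 187 190 189 188 191 189 184 180 181 183 186 186 187 188
 190 188 186 186 188 191 189 188 186 188 190 191 190 190]
146 [103 152 179 185 188 190 186 186 187 183 179 173 175 175 177 175 177 175
 177 175 172 171 172 173 170 180 186 186 190 191 189 189]
148 [104 103 101 106 101 100 101 159 182 183 180 173 165 161 157 156 154 150
 146 142 138 130 124 122 123 170 185 187 189 191 190 189]
150 [103 102 102 104 103 102  99 189  75  60  62  76  78  73  74  74  72  72
  70  70  69  87 119 112 123 171 185 187 189 190 189 189]
152 [103 103 103 105 101 101 158 190  71  62  59  58  59  61  62  59  62  58
  64  62  61  82 120  98 122 171 184 186 188 190 188 188]
154 [103 103 100 104 103 102 188 190 101  98 104 106 106 105 106 102 105 104
 107 101  62  80 119 122 121 170 185 185 188 189 188 187]
156 [103 103 101 103 100 101 186 173 113 108 111 110 110 109 113 110 109 109
 111 133  84  81 118 121 121 170 185 185 187 189 188 187]
158 [103 103  99 105 102 101 187 153 110 110 111 112 110 109 109 111 111 109
 109 131 108  84 120 121 120 170 184 186 188 189 188 186]
160 [104 101 101 105 102 100 188 133 110 109 110 109 110 109 110 109 110 111
 110 124 112  86 120 121 122 169 184 185 186 187 187 186]
162 [102 101 102 103 102  99 101 120 110 111 110 109 111 112 110 111 109 109
 112 124 127  90 117 121 122 169 185 185 187 188 187 186]
164 [100 101 100 104 101 101 100 110 109 109 111 111 111 110 108 110 111 109
 112 122 141  95 118 120 120 182 184 185 187 187 186 185]
plL [-31.53  -4.84]
plR [-31.53   6.31]
moL [-33.36  -6.29]
moR [-33.36   9.78]
```

Plate is within 1 mm of the slot. I'll shift it +0.8 mm in y and lower it in steps with force checks.

Run:
```python
from h import *
from workcell import bot
y=np.radians(10);p=loc((.581,-.122),y,(.0004,.0008))
f0=np.array(bot.current_contact_force())
bot.line_to([*p,.244],max_speed=.05)
for z in(.236,.232,.229,.226,.223,.220,.212,.204,.195,.185,.175,.165,.157,.151):
    bot.line_to([*p,z],max_speed=.05)
    f=np.array(bot.current_contact_force())-f0
    print(z,f.round(1),np.array(bot.current_ee_pos()).round(4))
    if np.linalg.norm(f)>10: print("STOP");break
print(bot.current_clock(),bot.current_opening()*92)
```

```text
0.236 [ 0.  -1.2 -0.6] [ 0.5809 -0.121   0.2353]
0.232 [-0.7 -0.8 -0. ] [ 0.5811 -0.1211  0.2316]
0.229 [-0.6 -0.3 -0.4] [ 0.5811 -0.1211  0.2288]
0.226 [ 1.  -1.3 -0.1] [ 0.5811 -0.1211  0.2257]
0.223 [-0.4 -0.6 -0.3] [ 0.5811 -0.1211  0.2227]
0.22 [ 0.2 -0.5 -0.4] [ 0.5811 -0.1211  0.2197]
0.212 [ 0.2  0.6 -0.5] [ 0.581  -0.121   0.2113]
0.204 [ 0.5 -0.3 -0.3] [ 0.581  -0.121   0.2034]
0.195 [-0.9 -1.6 -0.5] [ 0.581  -0.121   0.1944]
0.185 [ 0.3 -0.  -0.1] [ 0.581  -0.121   0.1844]
0.175 [-1.   0.1  0.4] [ 0.581  -0.121   0.1745]
0.165 [-0.7 -0.  -1.3] [ 0.5809 -0.121   0.1644]
0.157 [ 0.4 -0.3 -0.2] [ 0.5809 -0.121   0.1564]
0.151 [ 0.1  0.3 -0.7] [ 0.581  -0.121   0.1505]
22.3667 9.537588440228516
```

Run:
```python
from h import *
from workcell import bot
w=bot.read_camera("wrist");s=bot.read_camera("scene");t=bot.read_camera("top")
f=lambda im,x,y,w,h,k:cv2.resize(im[y:y+h,x:x+w],None,fx=k,fy=k,interpolation=cv2.INTER_CUBIC)
im=np.zeros((600,800,3),np.uint8);im[:300,:400]=f(w["pixels"],200,60,200,150,2);im[300:,:400]=f(s["pixels"],170,80,160,120,2.5);im[:300,400:]=f(t["pixels"],220,110,267,200,1.5)[:300,:400];im[300:,400:]=f(s["pixels"],260,140,200,150,2)
cv2.imwrite("pics/c6.png",im);print(bot.current_grip_force())
```

```text
29.999531507492065
```

View pics/c6.png

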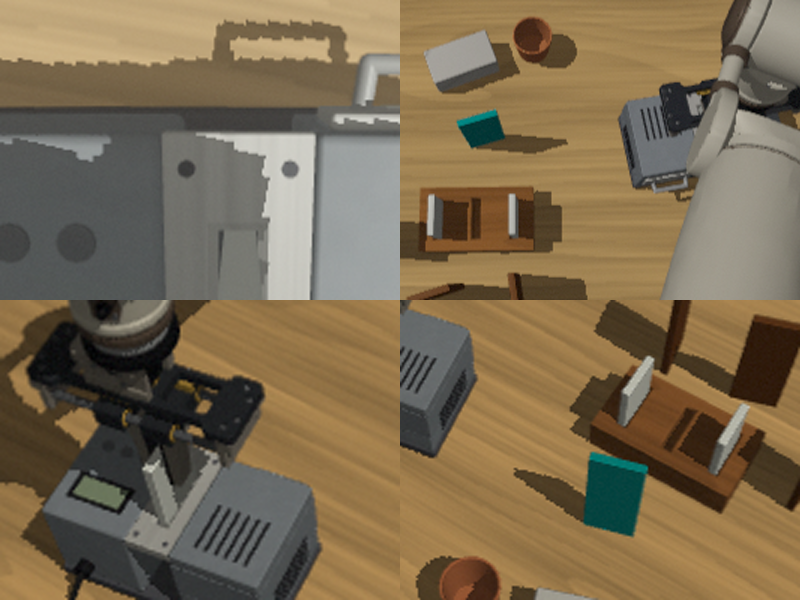

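The plate is down through the slot and still gripped. The drawer is home, and the short plates, marble block and cup haven't moved.

```bash
python3 -c "
from workcell import bot
bot.hold(.5);print(bot.current_contact_force(),bot.current_ee_pos());print(bot.job_done(),bot.current_clock())"
```

```text
[-0.36799003  0.15444019 -0.38238465] [ 0.58124919 -0.12114603  0.15100857]
the job is handed in; nothing more can be done
the job is handed in; nothing more can be done
```

The job is handed in after about 23 s: the drawer is pushed home to its stop, and the long plate is held steady through the slot, covering the ports, with its lower end about 13 mm above the base plate by the arm's readings.

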